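# Dial open the nozzle safe

## Task

Open the small drawer safe on the bench: turn its dial right (clockwise) until the pointer stands at 4 o'clock and stop there for a moment, then turn it left (anticlockwise) to 11 o'clock and stop, and pull the drawer wide open. Do not run past 4 or 11, leave the dial at 11, and do not disturb the cake, tub or spatula standing around.

Things in the scene. Friction and masses are not known exactly. Their poses are not given: they have to be found in the camera images.
- safe: Grey painted steel drawer safe, 240 mm deep (its x), 210 mm wide (its y), 100 mm high, fixed to the bench. Origin: centre of its underside. Its -x side is the front, with the drawer; z is up. The dial is on its flat top.
- dial_face (a point): Point on the safe's top face, on the dial's axis (20 mm behind the safe's origin, towards +x), axes as the safe's. Around it, on a white plate, 50 to 65 mm out, are 12 fixed black marks like a clock face; the long double one is 12 o'clock, towards the safe's back (+x). 3 o'clock is towards its -y side: a clock as read by a person facing the drawer.
- dial_knob (a point): Grip point of the dial, on its upright axis, 126 mm above the bench. The knob is a round knurled aluminium cylinder, 44 mm across, from 107 to 141 mm above the bench; it can be gripped at any yaw. Below it is a black disc 90 mm across, upper face 107 mm above the bench, with a white pointer; this point's x axis points along the pointer.
- dial (a joint): Dial angle in rad, 0 with the pointer at 12 o'clock, growing clockwise seen from above: 4 o'clock +2.094, 11 o'clock -0.524. Starts between -0.87 and +0.35; end stops at +-2.9; takes 0.05 N m and stays where left. Turning right drags an inner wheel; turning left leaves it for 180 degrees. After running past 4 by over 8 degrees, turn left to -1.7 and dial anew.
- drawer_handle (a point): Middle of the drawer's handle: a level dark steel bar 12 mm thick and 100 mm long (along the safe's y), its centre line 50 mm in front of the drawer's front face (44 mm clear gap behind the bar) and 78 mm above the bench, that is 22 mm below the safe's top. Can be pinched or hooked from above.
- drawer (a joint): Drawer travel in m, 0 shut, 0.11 fully out; slides along the safe's -x. A true lock blocks it (about 1 mm of play) unless the dial was turned right to 4 o'clock and then left to 11, each within 8 degrees. Unlocked it slides with 2 to 4 N and stays where it is left. It holds a few piping nozzles.
- cake_mid (a point): Bystander: round two-layer cake with white icing on a cardboard disc, 190 mm across, 62 mm high; the point is at its middle.
- tub_mid (a point): Bystander: white plastic tub with a lid, 90 mm across, 120 mm high; the point is at its middle.
- spatula_grip (a point): Bystander: spatula lying flat on the bench, 250 mm long; the point is on its handle.

How it is judged:
By the outcome, as a careful person would: the job done as asked, in the order asked, and still so for the second after the job is handed in, with the robot touching nothing.
It also fails if it takes over 72 s, if anything falls off the work surface, if the arm or the gripper's body presses on something with over 40 N, if the wrist force passes 120 N, or if a joint passes its speed limit or range.

## Robot

A 6-joint arm with a two-finger parallel gripper is mounted at the origin on the work surface. World frame = base frame: x ahead of the robot, y to its left, z up, the work surface at z = 0. Lengths are in mm, angles in rad, forces in N, time in s.
With the tool pointing down it reaches from about 375 to 750 mm from the base axis. Payload 9 kg.
Tool frame: the origin (TCP) lies between the finger pads; the fingertips stand 11 mm ahead of it and the grasp point (between the pads) lies 8 mm behind it; z points along the fingers, y is the line along which they close (so a half turn about z gives the same grasp; the last joint's range is limited). The gripper opens to 85 mm and grips with 20 to 120 N. Pads are 22 mm wide; open, the fingers measure 114 mm over their backs; the gripper's body (76 mm by 85 mm) begins 54 mm behind the grasp point. The pads swing forward as they close: fully open they stand 13 mm farther back than shut.
Start: joints at [-1.536, 0.104, 0.097, 1.564, 0, 1.353], TCP at [150.078, -580.958, 242.331] pointing down, gripper open.
Joint ranges: [-2.99, 2.99], [-0.84, 1.86], [-1.1, 1.16], [-1.84, 2.11], [-1.51, 1.56], [-3.14, 3.14]. Speed limits (rad/s): [2.22, 2.22, 2.57, 3.14, 3.14, 3.14].

## Interface

Orientations are given as a unit quaternion [x, y, z, w].
In Python, from cell import manip gives the robot as it stands. The module is installed in compiled form; this text tells all that it offers.
- The arm moves only by the shell command python3 -m handwheel 'ROWS' [FORCE]. ROWS is JSON, a list that holds one entry, the list of rows, each a list of 7 numbers: the shift along the tool's x, y, z in m, then the turn, a rotation vector about the tool's x, y, z in degrees, then the opening in per cent of the stroke, from 0 (shut) to 100 (fully open). In form: [[[x, y, z, ax, ay, az, gripper], ...]]. A call has 1 to 8 rows; each row shifts and turns the commanded pose from where the row before left it, along the tool's axes as they then stand; what a row does not reach is not made up. A row lasts 1/10 s, in which the tool goes at most 50 mm and 8.59 degrees, less where a joint would pass 70% of its speed; a pose out of reach is approached as far as the arm can. A call with a gripper value outside its range is refused whole. The fingers move at their own pace and stop on an object; FORCE is the grip in N (left out, the last holds). Time passes only in rows, so rows that do not move let the fingers close. It gives the time, the measured TCP pose, the force, the opening and the grip force at its end, in the units of the state.
- manip.read_state(): the state, without advancing time (a new reading comes with each control period).
- manip.camera(name): name is "scene" or "top"; returns a dict with "pixels" (420x560x3 uint8, red, green, blue), "intrinsics" (3x3 intrinsics, pixels), "R" (3x3) and "t" (3): a world point X has camera coordinates R X + t. Camera axes: x right, y down, z forward; pixel columns grow to the right and rows downward; lengths in mm; the calibration is good to about 2 mm. A picture is of the moment at which its call begins. There is no depth.
- manip.close_job(): hands the job in; it is judged then, once.
Trained networks look in the newest picture that a camera, given by its name, has taken for a name from the list of things; names that differ only in an ending like _2 or _b are one class to them, and where a whole thing is asked for, a point or a joint stands for the part that bears it (a point fixed in the world has none). Each returns a list of dicts, best first, with "p" (0 to 1); they miss things now and then, are a little off and sometimes report something else, mostly with a low value. They report only what shows in the picture. A call takes as long as a camera call.
- manip.find_in(camera, target): "pixel" ([column, row] in pixels, amid what is visible of it).
- manip.outline_of(camera, target): "region" (420x560 bool, what is visible of it) and "pixel" ([column, row] in pixels, amid what is visible of it).
The state is a dict: "clock": time; "joints": joint angles; "joint_velocities": joint speeds; "joint_efforts": joint torques, N m; "tcp_pos": TCP position; "eef_rot": TCP orientation; "wrist_force": force on the tool from outside, world axes, zero at the start; "wrist_torque": the same for the moment, N m; "width": opening from 0.0 (shut) to 1.0 (fully open); "grasp_force": force on a finger pad.
Only numpy, scipy, OpenCV 4.12 (cv2) and the standard library are available. Lean on these libraries where they do the work, as an engineer would, in place of code of your own. Each camera call takes 0.05 s, during which the arm holds its last target. There are 200 camera calls.

## Working session

There is one attempt and no reset: what is moved stays moved. The work goes in short steps, Python scripts to look and compute and a shell command to move; the robot and the scene stay as the last step left them, time stands still between calls to the robot, and variables do not carry over. Pictures are saved under pics/ and viewed, at most 10 in all, crops included, and the job is handed in when it is done.

```bash
mkdir -p pics; cat > h.py <<'E'
from cell import manip
import numpy as np, cv2
from scipy.spatial.transform import Rotation as R
def ray(c,px,z):
    K,Rm,t=map(np.array,(c["intrinsics"],c["R"],c["t"]))
    d=Rm.T@np.linalg.inv(K)@np.array([px[0],px[1],1.]); o=-Rm.T@t
    return (o+d*(z-o[2])/d[2]).round(1)
def proj(c,X):
    p=np.array(c["intrinsics"])@(np.array(c["R"])@np.array(X,float)+np.array(c["t"])); return p[:2]/p[2]
E
python3 - <<'E'
from h import *
for n in("top","scene"):
    c=manip.camera(n); cv2.imwrite(f"pics/{n}0.png",c["pixels"][:,:,::-1])
    o=-np.array(c["R"]).T@np.array(c["t"]);print(n,o.round())
    for t,z in(("dial_knob",126),("dial_face",100),("drawer_handle",78),("safe",100),("cake_mid",31),("tub_mid",60),("spatula_grip",5)):
        for d in manip.find_in(n,t)[:2]: print(t,np.round(d["p"],2),np.round(d["pixel"]),ray(c,d["pixel"],z))
s=manip.read_state();print(s["eef_rot"],s["clock"],R.from_quat(s["eef_rot"]).as_matrix().round(3))
E
```

```text
top [ 295.    2. 1607.]
dial_knob 0.64 [208. 204.] [511.9 252.9 126. ]
dial_face 0.75 [216. 202.] [526.6 226.6 100. ]
drawer_handle 0.61 [260. 190.] [574.7  79.9  78. ]
safe 0.76 [213. 205.] [515.2 239.4 100. ]
cake_mid 0.68 [376. 188.] [ 596.6 -337.9   31. ]
cake_mid 0.67 [213. 203.] [532.6 248.7  31. ]
tub_mid 0.93 [129. 192.] [560.6 544.4  60. ]
spatula_grip 0.67 [376. 248.] [ 380.9 -340.3    5. ]
scene [1135.  297. 1290.]
dial_knob 0.76 [357. 253.] [527.8 255.9 126. ]
dial_face 0.8 [345. 262.] [552.5 232.4 100. ]
dial_face 0.34 [456. 311.] [578.2 541.3 100. ]
cake_mid 0.65 [157. 221.] [ 602.7 -345.6   31. ]
tub_mid 0.95 [454. 310.] [559.5 544.2  60. ]
spatula_grip 0.71 [194. 172.] [ 379.2 -339.2    5. ]
[ 9.92022829e-01  1.26058334e-01 -2.48302698e-06  5.55675156e-05] 0.8 [[ 0.968  0.25   0.   ]
 [ 0.25  -0.968 -0.   ]
 [-0.     0.    -1.   ]]
```

View pics/top0.png

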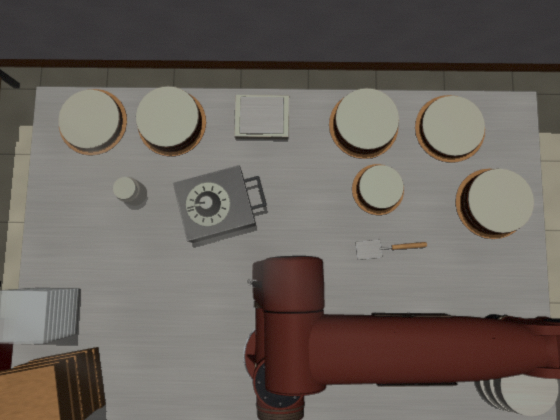

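View pics/scene0.png

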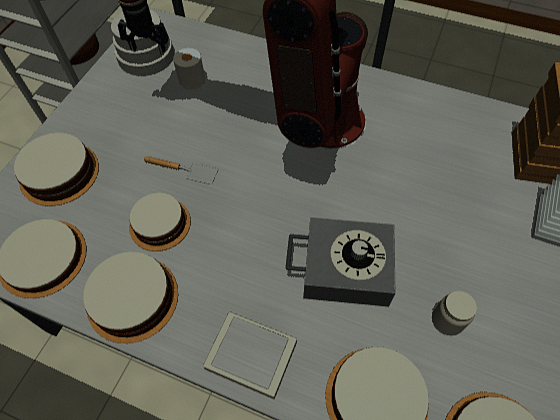

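```bash
cat > fit.py <<'E'
from h import *
from scipy.optimize import minimize
cs={};ms={}
for n in("top","scene"):
    cs[n]=manip.camera(n); o=manip.outline_of(n,"safe"); ms[n]=o[0]["region"]; print(n,o[0]["p"],ms[n].sum())
def P(p,q): # safe local -> world
    c,s=np.cos(p[2]),np.sin(p[2]);q=np.atleast_2d(q)
    return np.c_[p[0]+c*q[:,0]-s*q[:,1],p[1]+s*q[:,0]+c*q[:,1],q[:,2]]
bx=np.array([[a,b,z] for a in(-120,120) for b in(-105,105) for z in(0,100)],float)
bar=np.array([[a,b,z] for a in(-176,-164) for b in(-50,50) for z in(72,84)],float)
def cost(p):
    r=0
    for n in cs:
        m=np.zeros((840,1120),np.uint8)
        for g in(bx,):
            h=cv2.convexHull(np.array([proj(cs[n],X) for X in P(p,g)],np.float32)*2+.5)
            cv2.fillConvexPoly(m,np.round(h*16).astype(np.int32),1,shift=4)
        M=cv2.resize(ms[n].astype(np.uint8),(1120,840),interpolation=cv2.INTER_NEAREST)
        r+=1-(m&M).sum()/(m|M).sum()
    return r
best=None
for y in(1.3,1.5,1.7,1.9):
    f=minimize(cost,[520,245,y],method="Nelder-Mead",options=dict(initial_simplex=np.array([[520,245,y],[540,245,y],[520,265,y],[520,245,y+.15]])))
    if best is None or f.fun<best.fun: best=f
p=best.x;print(p,best.fun)
print("dial",P(p,[20,0,126]),"handle",P(p,[-170,0,78]))
for n in cs:
    im=cs[n]["pixels"][:,:,::-1].copy(); im=cv2.resize(im,None,fx=6,fy=6,interpolation=cv2.INTER_CUBIC)
    pr=lambda q:tuple(int(v) for v in (proj(cs[n],P(p,q)[0])*6+3))
    for q in bx[[1,3,5,7]]: cv2.circle(im,pr(q),5,(0,0,255),-1)
    for q in([20,0,141],[-170,-50,78],[-170,50,78]): cv2.circle(im,pr(q),4,(0,255,0),-1)
    for k in range(0,12):
        a=k*np.pi/6; cv2.circle(im,pr([20+57*np.cos(a),-57*np.sin(a),101]),3,(255,0,255) if k else (0,0,255),-1)
    u,v=pr([-20,0,100]); cv2.imwrite(f"pics/c_{n}.png",im[v-300:v+300,u-390:u+390] if n=="top" else im[v-300:v+300,u-390:u+390])
E
python3 fit.py; python3 -c "
import cv2,numpy as np
a=cv2.imread('pics/c_top.png');b=cv2.imread('pics/c_scene.png')
print(a.shape,b.shape)"
```

```text
top 0.96 4670
scene 0.63 7512
[522.60439395 237.22442628   1.84705742] 0.11738528404326942
dial [[517.14918529 256.46606598 126.        ]] handle [[568.97366752  73.67048879  78.        ]]
(600, 780, 3) (600, 780, 3)
```

View pics/c_top.png

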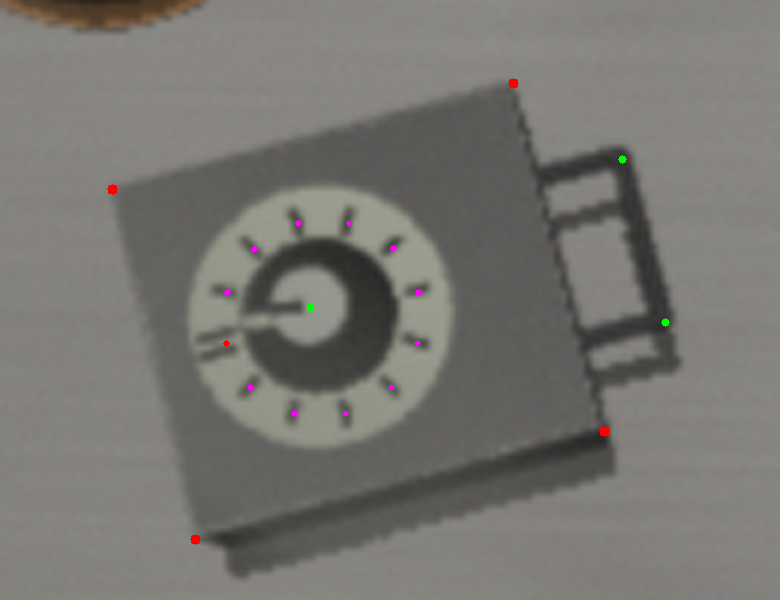

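View pics/c_scene.png

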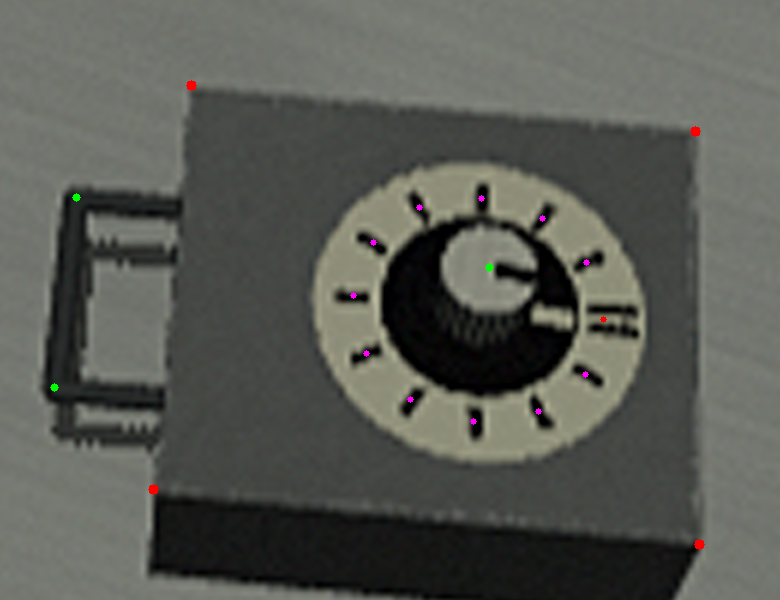

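The safe fit overlays well in both pictures: the red dots are on its corners, the magenta dots on the marks and the green ones on the bar. In the top crop the pointer is at about (258,321), a little clockwise of 12 at (226,343). I'll measure the dial angle and start turning the wrist, so that j6 has room for the dialling.

```bash
cat > dial.py <<'E'
from h import *
p=[522.6,237.2,1.847]
def P(q):
    c,s=np.cos(p[2]),np.sin(p[2]);return np.array([p[0]+c*q[0]-s*q[1],p[1]+s*q[0]+c*q[1],q[2]])
def angle(n):
    c=manip.camera(n);g=c["pixels"].mean(2).astype(np.float32);A=np.radians(np.arange(-180,180,1.))
    pts=np.array([[proj(c,P([20+r*np.cos(a),-r*np.sin(a),107])) for a in A] for r in range(29,43)],np.float32)
    v=cv2.remap(g,pts[...,0],pts[...,1],cv2.INTER_LINEAR).mean(0)
    b=v>v.min()+.6*(v.max()-v.min())
    return np.degrees(A[b]).astype(int).tolist(), v.max().round(), np.median(v).round()
if __name__=="__main__":
    for n in("top","scene"): print(n,*angle(n))
    s=manip.read_state();print(s["clock"],np.round(s["joints"],2),s["tcp_pos"],s["wrist_force"],s["width"])
E
python3 dial.py
r='[0,0,0,0,0,-8.5,100]'
python3 -m handwheel '[[[0,0,0,0,0,-8.5,100],[0,0,0,0,0,-8.5,100],[0,0,0,0,0,-8.5,100],[0,0,0,0,0,-8.5,100],[0,0,0,0,0,-8.5,100],[0,0,0,0,0,-8.5,100],[0,0,0,0,0,-8.5,100],[0,0,0,0,0,-8.5,100]]]' 30
python3 -m handwheel '[[[0,0,0,0,0,-8.5,100],[0,0,0,0,0,-8.5,100],[0,0,0,0,0,-8.5,100],[0,0,0,0,0,-8.5,100],[0,0,0,0,0,-8.5,100],[0,0,0,0,0,-8.5,100],[0,0,0,0,0,-8.5,100],[0,0,0,0,0,-8.5,100]]]'
python3 -m handwheel '[[[0,0,0,0,0,-8.5,100],[0,0,0,0,0,-8.5,100],[0,0,0,0,0,-8.5,100],[0,0,0,0,0,-8.5,100]]]'
python3 dial.py
```

```text
top [4, 5, 6, 7, 8, 9, 10, 11, 12, 13, 14, 14, 16, 17, 18] 130.0 68.0
scene [-101, -100, -99, -98, -97, -96, -95, -94, -93, -92, -91, -90, -89, -88, -87, -86, -85, -84, -83, -82, -81, -80, -79, -78, -77, -76, -75, -74, -73, -72, -71, -70, -69, -68, -67, -66, -65, -64, -63, -62, -61, -59, -59, -58, -57, -56, -55, -54, -53, -52, 1, 2, 3, 4, 5, 6, 7, 8, 9, 10, 11, 12, 13] 144.0 8.0
1.1 [-1.54  0.1   0.1   1.56  0.    1.35] [ 150.07941564 -580.96687281  242.33657468] [1.17622814 1.29518059 0.06473782] 0.998512471953155
clock: 1.9
tcp_pos: [150.1, -581.0, 242.3]
eef_rot: [0.75, 0.662, -0.0, 0.0]
wrist_force: [-0.3, -0.1, 0.3]
width: 0.998
grasp_force: 0.0
clock: 2.7
tcp_pos: [150.1, -581.0, 242.3]
eef_rot: [0.252, 0.968, -0.0, 0.0]
wrist_force: [-0.6, -0.1, -0.6]
width: 0.999
grasp_force: 0.0
clock: 3.1
tcp_pos: [150.1, -581.0, 242.3]
eef_rot: [-0.042, 0.999, -0.0, 0.0]
wrist_force: [0.6, 0.0, 0.7]
width: 0.997
grasp_force: 0.0
top [4, 5, 6, 7, 8, 9, 10, 11, 12, 13, 14, 14, 16, 17, 18] 130.0 68.0
scene [-100, -99, -98, -97, -96, -95, -94, -93, -92, -91, -90, -89, -88, -87, -86, -85, -84, -83, -82, -81, -80, -79, -78, -77, -76, -75, -74, -73, -72, -71, -70, -69, -68, -67, -66, -65, -64, -63, -62, -61, -59, -59, -58, -57, -56, -55, -54, -53, -52, 1, 2, 3, 4, 5, 6, 7, 8, 9, 10, 11, 12, 13] 144.0 8.0
3.2 [-1.54  0.1   0.1   1.56 -0.   -1.62] [ 150.07633911 -580.94491153  242.30010168] [-1.05168491 -0.64700313  0.43452549] 0.9986789158810019
```

```bash
python3 -m handwheel '[[[-0.033,0.0355,0,0,0,0,100],[-0.033,0.0355,0,0,0,0,100],[-0.033,0.0355,0,0,0,0,100],[-0.033,0.0355,0,0,0,0,100],[-0.033,0.0355,0,0,0,0,100],[-0.033,0.0355,0,0,0,0,100],[-0.033,0.0355,0,0,0,0,100],[-0.033,0.0355,0,0,0,0,100]]]'
python3 -m handwheel '[[[-0.033,0.0355,0,0,0,0,100],[-0.033,0.0355,0,0,0,0,100],[-0.0105,0.045,0,0,0,0,100],[-0.0105,0.045,0,0,0,0,100],[-0.0105,0.045,0,0,0,0,100],[-0.0105,0.045,0,0,0,0,100]]]'
python3 -m handwheel '[[[-0.0105,0.045,0,0,0,0,100],[-0.0105,0.045,0,0,0,0,100],[-0.0105,0.045,0,0,0,0,100],[-0.0105,0.045,0,0,0,0,100],[-0.0105,0.045,0,0,0,0,100],[-0.0105,0.045,0,0,0,0,100],[0,0,0,0,0,0,100]]]'
python3 -c "
from h import *
s=manip.read_state();print(s['tcp_pos'],np.round(s['joints'],2))
d=np.array([517.15,256.47,122])-s['tcp_pos'];print(d,R.from_quat(s['eef_rot']).inv().apply(d))"
```

```text
clock: 4.0
tcp_pos: [392.0, -275.6, 242.6]
eef_rot: [-0.036, 0.999, -0.0, 0.0]
wrist_force: [0.5, -0.0, 0.3]
width: 0.998
grasp_force: 0.0
clock: 4.6
tcp_pos: [479.1, -16.7, 242.5]
eef_rot: [-0.036, 0.999, -0.0, 0.0]
wrist_force: [-0.2, 0.0, -0.3]
width: 1.001
grasp_force: 0.0
clock: 5.3
tcp_pos: [520.3, 260.1, 241.3]
eef_rot: [-0.039, 0.999, 0.0, -0.0]
wrist_force: [0.2, -0.6, -0.0]
width: 1.001
grasp_force: 0.0
[520.31845333 260.10374957 241.33240246] [0.24 0.05 0.04 1.56 0.   0.16]
[  -3.16845333   -3.63374957 -119.33240246] [  3.33077655  -3.49461873 119.33213765]
```

```bash
python3 -m handwheel '[[[0.0033,-0.0035,0.03,0,0,0,100],[0,0,0.03,0,0,0,100],[0,0,0.02,0,0,0,100],[0,0,0.02,0,0,0,100],[0,0,0.01,0,0,0,100],[0,0,0.009,0,0,0,100],[0,0,0,0,0,0,100],[0,0,0,0,0,0,100]]]' 30
python3 -m handwheel '[[[0,0,0,0,0,0,40],[0,0,0,0,0,0,30],[0,0,0,0,0,0,30],[0,0,0,0,0,0,30],[0,0,0,0,0,0,30],[0,0,0,0,0,0,30]]]' 30
python3 dial.py
```

```text
clock: 6.1
tcp_pos: [518.2, 251.8, 124.0]
eef_rot: [-0.039, 0.999, 0.0, 0.0]
wrist_force: [0.6, 0.4, 0.7]
width: 0.997
grasp_force: 0.0
clock: 6.7
tcp_pos: [518.3, 256.0, 125.4]
eef_rot: [-0.041, 0.999, 0.004, 0.002]
wrist_force: [-1.7, 21.0, 7.7]
width: 0.504
grasp_force: 32.5
top [-59, -59, -58, -57, -56, -55, -54, -53, -52, -51, -50, -49, -48, -47, -46, -45, -44, -43, -42, -41, -40, -39, -38, -37, -36, -35, -34, -33, -32, -31, -29, -29, -28, -27, -26, -25, -24, -23, -22, -21, -20, -19, -18, -17, -16, -14, -14, -13, -12, -11, -10, -9, -8, -7, -6, -5, -4, -3, -2, -1, 0, 1, 2, 3, 4, 5, 6, 7, 8, 9, 10, 11, 12, 13, 14, 14, 16, 17, 18, 19, 20, 21, 22, 23, 24, 25, 26, 27, 28, 29, 29, 31, 32, 33, 34, 35, 36, 37, 38, 39, 40, 41, 42, 43, 44, 45, 46, 47, 48, 49, 50, 51, 52, 53, 54, 55, 56, 149, 150, 151, 152, 153, 154, 155, 156, 157, 158, 159, 160, 161, 162, 163, 164] 60.0 47.0
scene [7, 8, 9, 10, 11, 12, 13, 14, 14] 76.0 8.0
6.8 [ 0.23  0.04 -0.18  1.34  0.01  0.15] [518.2931869  256.03922128 125.44062767] [-2.46573796 20.25562263  7.78824916] 0.5016774149194063
```

```bash
python3 -m handwheel '[[[0,0.0042,0,0,0,0,30],[0,0,0,0,0,0,30],[0,0,0,0,0,0,30]]]'
python3 -m handwheel '[[[0,0,0,0,0,4,30],[0,0,0,0,0,6,30],[0,0,0,0,0,6,30],[0,0,0,0,0,6,30],[0,0,0,0,0,6,30],[0,0,0,0,0,6,30],[0,0,0,0,0,6,30],[0,0,0,0,0,0,30]]]'
python3 dial.py | tail -2 | cut -c1-300;  python3 -c "
from h import *
c=manip.camera('scene');cv2.imwrite('pics/s2.png',cv2.resize(c['pixels'][180:330,270:470,::-1],None,fx=4,fy=4,interpolation=cv2.INTER_CUBIC))"
```

```text
clock: 7.1
tcp_pos: [518.3, 256.5, 125.4]
eef_rot: [-0.039, 0.999, 0.0, 0.001]
wrist_force: [-2.4, 0.0, 11.4]
width: 0.505
grasp_force: 32.6
clock: 7.9
tcp_pos: [518.2, 256.1, 125.3]
eef_rot: [0.307, 0.952, 0.0, 0.001]
wrist_force: [-3.1, -2.1, 11.1]
width: 0.506
grasp_force: 32.6
scene [-104, -103, -102, -101, -100, -99, -98, -97, -96, -95, -94, -93, -92, -91, -90, -89, -88, -87, 42, 43, 44, 45, 46, 47, 48, 49, 50, 51, 52, 53, 54] 67.0 7.0
8.0 [ 0.23  0.05 -0.18  1.35 -0.    0.85] [518.21280602 256.12264465 125.39104059] [-3.3025444  -2.00348986 11.12850133] 0.5091059322458477
```

View pics/s2.png

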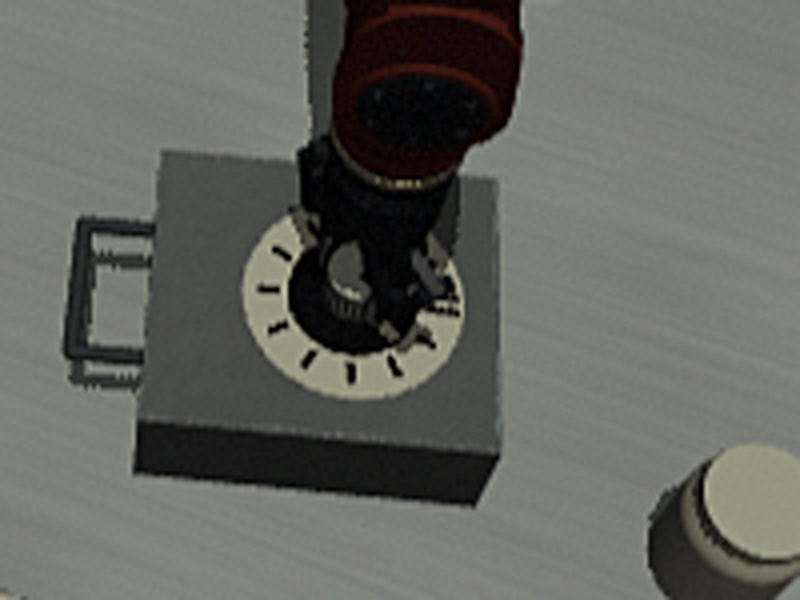

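```bash
python3 -m handwheel '[[[0,0,0,0,0,7,30],[0,0,0,0,0,7,30],[0,0,0,0,0,7,30],[0,0,0,0,0,7,30],[0,0,0,0,0,7,30],[0,0,0,0,0,7,30],[0,0,0,0,0,7,30],[0,0,0,0,0,7,30]]]'
python3 -m handwheel '[[[0,0,0,0,0,5,30],[0,0,0,0,0,3,30],[0,0,0,0,0,0,30],[0,0,0,0,0,0,30],[0,0,0,0,0,0,30]]]'
python3 dial.py | cut -c1-400;  python3 -c "
from h import *
s=manip.read_state();print(R.from_quat(s['eef_rot']).as_euler('zyx',degrees=True))
b=[]
for n in('scene','top'):
  c=manip.camera(n);o=(180,300) if n=='scene' else (155,155)
  b.append(cv2.resize(c['pixels'][o[0]:o[0]+100,o[1]:o[1]+100,::-1],None,fx=4,fy=4,interpolation=cv2.INTER_CUBIC))
cv2.imwrite('pics/s3.png',np.hstack(b))"
```

```text
clock: 8.85
tcp_pos: [517.8, 255.9, 125.3]
eef_rot: [0.718, 0.696, 0.0, 0.001]
wrist_force: [-5.2, -2.9, 12.3]
width: 0.502
grasp_force: 32.7
clock: 9.35
tcp_pos: [517.8, 255.9, 125.3]
eef_rot: [0.763, 0.646, 0.0, 0.001]
wrist_force: [-5.4, -2.3, 13.3]
width: 0.503
grasp_force: 32.8
top [-124, -123, -122, -121, -119, -119, -118, -117, -116, -115, -114, -113, -112, -111, -110, -109, -108, -107, -106, -105, -104, -103, -102, -101, -100, -99, -98, -97, -96, -95, -94, -93, -92, -91, -90, -89, -88, -87, -86, -85, -84, -83, -82, -81, -80, -79, -78, -77, -76, -75, -74, -73, -72, -71, -70, -69, -68, -67, -66, -65, -64, -63, -62, -61, -59, -59, -58, -57, -56, -55, -54, -53, -52, -51, 
scene [107, 108, 109, 110, 111, 112, 113, 114, 115, 116, 117] 72.0 7.0
9.45 [ 0.23  0.05 -0.18  1.35 -0.    1.97] [517.79469225 255.90721716 125.34559154] [-6.0907835  -3.25526143 12.46167117] 0.5029166221583683
[-8.04765412e+01  8.70948708e-02  1.79976054e+02]
```

View pics/s3.png

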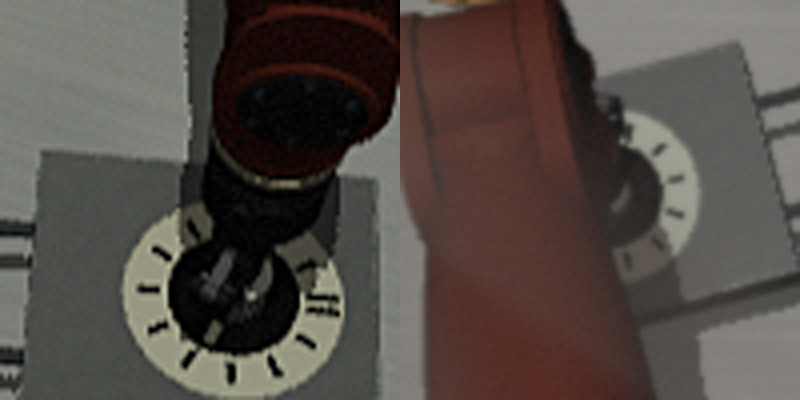

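The left half (scene) shows the pointer at about (213,333), just short of the 4 o'clock mark at (190,358). It measures about 112°, which agrees with the 104° turned from a start of about 9°. About 7° are left.

```bash
python3 -m handwheel '[[[0,0,0,0,0,4,30],[0,0,0,0,0,3,30],[0,0,0,0,0,0,30],[0,0,0,0,0,0,30],[0,0,0,0,0,0,30],[0,0,0,0,0,0,30],[0,0,0,0,0,0,30],[0,0,0,0,0,0,30]]]'
python3 dial.py | tail -2|cut -c1-400; python3 -c "
from h import *
from dial import P
c=manip.camera('scene');im=cv2.resize(c['pixels'][200:300,300:420,::-1],None,fx=6,fy=6,interpolation=cv2.INTER_CUBIC)
for a in (112,120,128):
  q=np.radians(a);uv=(proj(c,P([20+47*np.cos(q),-47*np.sin(q),107]))-[300,200])*6+3
  cv2.circle(im,tuple(int(v) for v in uv),3,(0,0,255),-1)
uv=(proj(c,P([20,0,107]))-[300,200])*6+3;cv2.circle(im,tuple(int(v) for v in uv),3,(0,255,0),-1)
cv2.imwrite('pics/s4.png',im)"
```

```text
clock: 10.35
tcp_pos: [517.7, 255.9, 125.3]
eef_rot: [0.801, 0.598, 0.0, 0.001]
wrist_force: [-6.5, -3.5, 12.3]
width: 0.506
grasp_force: 32.8
scene [-51, -50, -49, 114, 115, 116, 117, 118, 119, 119, 121, 122, 123, 124, 125] 72.0 7.0
10.45 [ 0.23  0.05 -0.18  1.35 -0.    2.09] [517.74915478 255.92925352 125.35447023] [-6.44533108 -3.04790341 12.11382166] 0.5002807230307478
```

View pics/s4.png

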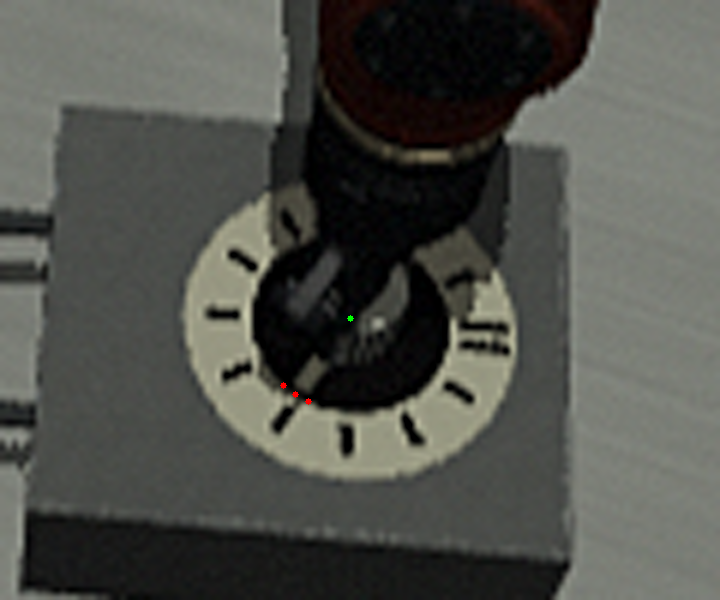

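The pointer, at (312,372), is in line with the 4 o'clock mark at (285,418), and it has rested there for 0.7 s. Next is 150° left, with a stop short of 11 to check.

```bash
python3 -m handwheel '[[[0,0,0,0,0,-4,30],[0,0,0,0,0,-7,30],[0,0,0,0,0,-7,30],[0,0,0,0,0,-7,30],[0,0,0,0,0,-7,30],[0,0,0,0,0,-7,30],[0,0,0,0,0,-7,30],[0,0,0,0,0,-7,30]]]'
python3 -m handwheel '[[[0,0,0,0,0,-7,30],[0,0,0,0,0,-7,30],[0,0,0,0,0,-7,30],[0,0,0,0,0,-7,30],[0,0,0,0,0,-7,30],[0,0,0,0,0,-7,30],[0,0,0,0,0,-7,30],[0,0,0,0,0,-7,30]]]'
python3 -m handwheel '[[[0,0,0,0,0,-7,30],[0,0,0,0,0,-7,30],[0,0,0,0,0,-7,30],[0,0,0,0,0,-7,30],[0,0,0,0,0,-4,30],[0,0,0,0,0,0,30],[0,0,0,0,0,0,30]]]'
python3 dial.py | cut -c1-600; python3 -c "
from h import *
s=manip.read_state();print(R.from_quat(s['eef_rot']).as_euler('zyx',degrees=True))
c=manip.camera('scene');im=cv2.resize(c['pixels'][200:300,300:420,::-1],None,fx=6,fy=6,interpolation=cv2.INTER_CUBIC)
cv2.imwrite('pics/s5.png',im)"
```

```text
clock: 11.3
tcp_pos: [518.1, 256.0, 125.4]
eef_rot: [0.448, 0.894, 0.0, 0.001]
wrist_force: [-3.6, -2.4, 11.4]
width: 0.507
grasp_force: 32.7
clock: 12.1
tcp_pos: [518.3, 256.4, 125.4]
eef_rot: [-0.024, 1.0, 0.0, 0.001]
wrist_force: [-3.6, -0.4, 10.7]
width: 0.504
grasp_force: 32.6
clock: 12.8
tcp_pos: [518.1, 256.7, 125.4]
eef_rot: [-0.297, 0.955, 0.0, 0.001]
wrist_force: [-3.4, 1.6, 10.8]
width: 0.503
grasp_force: 32.6
top [-118, -117, -116, -115, -114, -113, -112, -111, -110, -109, -108, -107, -106, -105, -104, -103, -102, -101, -100, -99, -98, -97, -96, -95, -94, -93, -92, -91, -90, -89, -88, -87, -86, -85, -84, -83, -82, -81, -80, -79, -78, -77, -76, -75, -74, -73, -72, -71, -70, -69, -68, -67, -66, -65, -64, -63, -62, -61, -59, -59, -58, -57, -56, -55, -54, -53, -52, -51, -50, -49, -48, -47, -46, -45, -44, -43, -42, -41, -40, -39, -38, -37, -36, -35, -34, -33, -32, -31, -29, -29, -28, -27, -26, -25, -24, -23, -22, -21, -20, -19, -18, -17, -16, -14, -14, -13, -12, -11, -10, -9, -8, -7, -6, -5, -4, -3, -2,
scene [-72, -71, -70, -69, -68, -67, -66, -65, -64, -63, -62, -61, -59, -59, -58] 52.0 8.0
12.9 [ 0.23  0.05 -0.18  1.35  0.   -0.37] [518.16182361 256.65398426 125.36644649] [-2.47373295  1.23972879 11.52022424] 0.5033349308066839
[ 1.45497205e+02  1.31706542e-01 -1.79919995e+02]
```

View pics/s5.png

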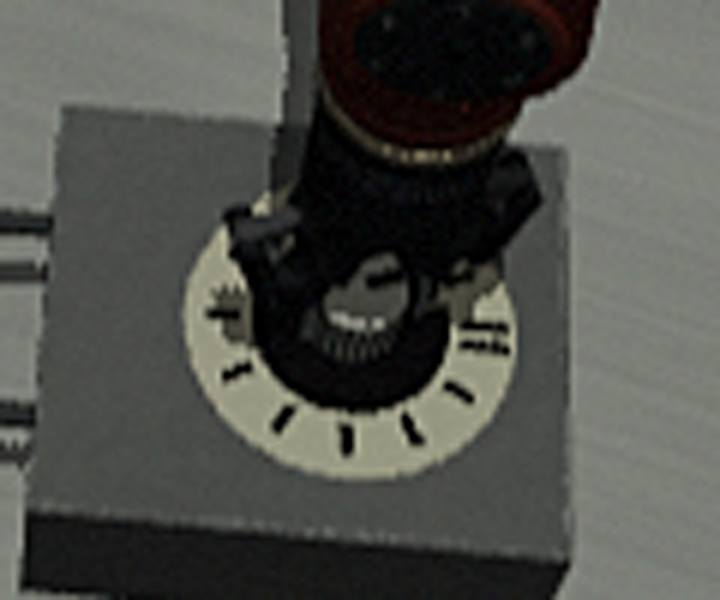

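```bash
python3 -m handwheel '[[[0,0,0,0,0,-5,30],[0,0,0,0,0,-3.5,30],[0,0,0,0,0,0,30],[0,0,0,0,0,0,30],[0,0,0,0,0,0,30],[0,0,0,0,0,0,30]]]'
python3 -m handwheel '[[[0,0,0,0,0,0,60],[0,0,0,0,0,0,100],[0,0,0,0,0,0,100],[0,0,0,0,0,0,100],[0,0,-0.01,0,0,0,100],[0,0,-0.03,0,0,0,100],[0,0,-0.03,0,0,0,100],[0,0,-0.03,0,0,0,100]]]'
python3 -c "
from h import *
from dial import P
s=manip.read_state();a=R.from_quat(s['eef_rot']).as_matrix();print(np.round(s['joints'],2),np.degrees(np.arctan2(a[1,0],a[0,0])))
print('x',a[:,0].round(3),'y',a[:,1].round(3))
for q in([-170,0,78],[-170,0,200],[-170,30,78],[-1,0,0]): print(P(q).round(1))"
```

```text
clock: 13.55
tcp_pos: [518.1, 256.7, 125.4]
eef_rot: [-0.367, 0.93, 0.0, 0.001]
wrist_force: [-2.8, 0.6, 10.8]
width: 0.507
grasp_force: 32.6
clock: 14.35
tcp_pos: [517.3, 256.0, 225.1]
eef_rot: [-0.366, 0.93, -0.0, 0.0]
wrist_force: [-0.3, 0.8, 0.2]
width: 1.002
grasp_force: 0.0
[ 0.23  0.03 -0.01  1.53 -0.   -0.52] -137.0172903656136
x [-0.732 -0.682 -0.   ] y [-0.682  0.732 -0.   ]
[569.   73.6  78. ]
[569.   73.6 200. ]
[540.1  65.5  78. ]
[522.9 236.2   0. ]
```

```bash
python3 -m handwheel '[[[0.0173,-0.0338,0,0,0,0,40],[0.0173,-0.0338,0,0,0,0,40],[0.0173,-0.0338,0,0,0,0,40],[0.0173,-0.0338,0,0,0,0,40],[0.0173,-0.0338,0,0,0,0,40],[0,0,0,0,0,0,40],[0,0,0,0,0,0,40]]]'
python3 -m handwheel '[[[0,0,0,0,0,6.8,40],[0,0,0,0,0,6.8,40],[0,0,0,0,0,6.8,40],[0,0,0,0,0,6.8,40],[0,0,0,0,0,0,40],[0,0,0,0,0,0,40]]]'
python3 dial.py; python3 -c "
from h import *
s=manip.read_state();a=R.from_quat(s['eef_rot'])
d=np.array([569,73.6,70])-s['tcp_pos'];print(a.inv().apply(d), a.as_matrix()[:,1])
c=manip.camera('scene');im=cv2.resize(c['pixels'][190:310,260:420,::-1],None,fx=5,fy=5,interpolation=cv2.INTER_CUBIC)
cv2.imwrite('pics/s6.png',im)"
```

```text
clock: 15.05
tcp_pos: [569.6, 72.8, 223.8]
eef_rot: [-0.366, 0.931, 0.0, 0.0]
wrist_force: [0.5, 0.1, -0.4]
width: 0.4
grasp_force: 0.0
clock: 15.65
tcp_pos: [569.2, 74.4, 223.6]
eef_rot: [-0.14, 0.99, -0.0, 0.0]
wrist_force: [-0.1, 0.7, -0.0]
width: 0.4
grasp_force: 0.0
top [-34, -33, -32, -31, -29, -29, -28, -27, -26, -25, -24, -23, -22, -21, -20, -19, -18] 137.0 60.0
scene [-103, -102, -101, -100, -99, -98, -97, -96, -95, -94, -93, -92, -91, -90, -89, -88, -87, -86, -85, -84, -83, -82, -81, -80, -79, -78, -77, -76, -75, -74, -73, -72, -71, -70, -69, -68, -67, -66, -65, -64, -63, -38, -37, -36, -35, -34, -33, -32, -31, -29, -29, -28, -27, -26, -25, -24] 148.0 9.0
15.75 [-0.1   0.02 -0.02  1.53 -0.   -0.38] [569.31099874  73.99908165 223.44301757] [-0.18671246 -0.79822429 -0.94707354] 0.3986822414818819
[  0.42783806  -0.28782692 153.4429853 ] [-2.75287770e-01  9.61361867e-01 -6.66098100e-05]
```

View pics/s6.png

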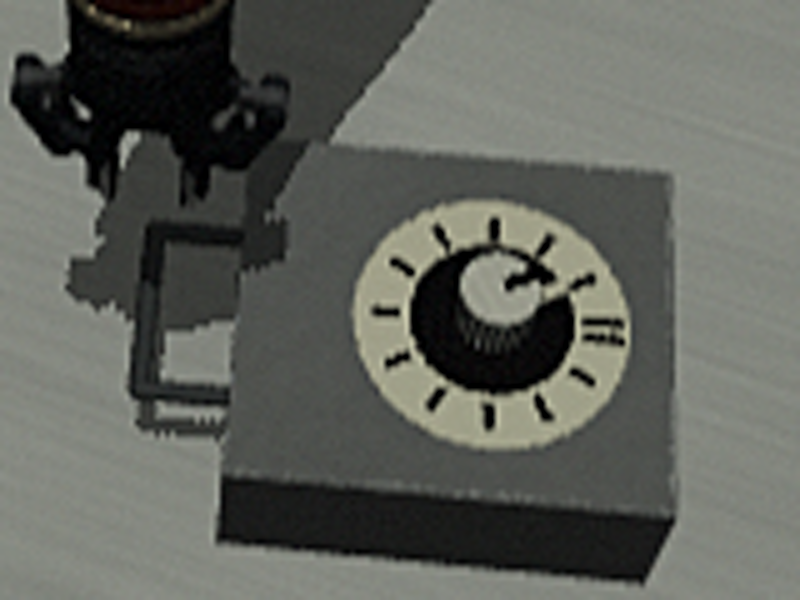

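The pointer is on the 11 o'clock mark: tip at (555,290), mark at (583,283), about -28.5°. I'll go down over the bar, biased 6 mm outward to keep the gripper knuckles clear of the safe's edge.

```bash
python3 -m handwheel '[[[0,-0.006,0.03,0,0,0,40],[0,0,0.03,0,0,0,40],[0,0,0.03,0,0,0,40],[0,0,0.015,0,0,0,40],[0,0,0.01,0,0,0,40],[0,0,0,0,0,0,40],[0,0,0,0,0,0,40]]]' 40
python3 -m handwheel '[[[0,0,0.008,0,0,0,40],[0,0,0.008,0,0,0,40],[0,0,0,0,0,0,40]]]'
python3 -m handwheel '[[[0,0,0.006,0,0,0,40],[0,0,0.006,0,0,0,40],[0,0,0.003,0,0,0,40],[0,0,0,0,0,0,40],[0,0,0,0,0,0,40]]]'
```

```text
clock: 16.5
tcp_pos: [571.7, 67.6, 109.6]
eef_rot: [-0.137, 0.991, -0.0, 0.001]
wrist_force: [0.2, 0.4, 1.2]
width: 0.403
grasp_force: 0.0
clock: 16.8
tcp_pos: [570.4, 67.7, 91.0]
eef_rot: [-0.137, 0.991, 0.0, -0.001]
wrist_force: [0.0, 0.4, 0.3]
width: 0.398
grasp_force: 0.0
clock: 17.3
tcp_pos: [571.0, 67.6, 77.3]
eef_rot: [-0.137, 0.991, -0.0, -0.0]
wrist_force: [0.6, 0.4, -0.1]
width: 0.399
grasp_force: 0.0
```

```bash
python3 -m handwheel '[[[0,0.003,0.003,0,0,0,20],[0,0.002,0,0,0,0,5],[0,0,0,0,0,0,5],[0,0,0,0,0,0,5],[0,0,0,0,0,0,5]]]' 40
python3 -m handwheel '[[[0,-0.005,0,0,0,0,5],[0,-0.01,0,0,0,0,5],[0,-0.01,0,0,0,0,5],[0,0,0,0,0,0,5]]]'
```

```text
clock: 17.8
tcp_pos: [569.7, 72.8, 74.2]
eef_rot: [-0.137, 0.991, 0.0, 0.0]
wrist_force: [1.8, 2.1, -1.4]
width: 0.12
grasp_force: 39.1
clock: 18.2
tcp_pos: [577.3, 46.6, 74.3]
eef_rot: [-0.136, 0.991, -0.001, 0.0]
wrist_force: [5.3, -0.4, -5.2]
width: 0.123
grasp_force: 39.2
```

```bash
python3 -m handwheel '[[[0,-0.012,0,0,0,0,5],[0,-0.012,0,0,0,0,5],[0,-0.012,0,0,0,0,5],[0,-0.012,0,0,0,0,5],[0,-0.012,0,0,0,0,5],[0,-0.012,0,0,0,0,5],[0,-0.006,0,0,0,0,5],[0,0,0,0,0,0,5]]]'
python3 -m handwheel '[[[0,-0.004,0,0,0,0,5],[0,-0.002,0,0,0,0,5],[0,0,0,0,0,0,5],[0,0,0,0,0,0,5]]]'
```

```text
clock: 19.0
tcp_pos: [598.8, -27.7, 74.2]
eef_rot: [-0.137, 0.991, -0.0, 0.001]
wrist_force: [8.4, 0.0, -6.2]
width: 0.12
grasp_force: 39.2
clock: 19.4
tcp_pos: [600.0, -32.2, 74.2]
eef_rot: [-0.137, 0.991, 0.0, 0.001]
wrist_force: [7.0, 3.8, -5.9]
width: 0.119
grasp_force: 39.5
```

```bash
python3 -m handwheel '[[[0,0,0,0,0,0,25],[0,0,0,0,0,0,40],[0,0,0,0,0,0,40],[0,0,-0.01,0,0,0,40],[0,0,-0.02,0,0,0,40],[0,0,-0.03,0,0,0,40],[0,0,-0.04,0,0,0,40],[0,0,-0.04,0,0,0,40]]]'
python3 -m handwheel '[[[0,-0.04,0,0,0,0,40],[0,-0.04,0,0,0,0,40],[0,-0.04,0,0,0,0,40],[0,0,0,0,0,0,40],[0,0,0,0,0,0,40]]]'
python3 dial.py|cut -c1-120; python3 -c "
from h import *
c=manip.camera('scene');im=cv2.resize(c['pixels'][150:340,130:480,::-1],None,fx=2.2,fy=2.2,interpolation=cv2.INTER_CUBIC)
cv2.imwrite('pics/s7.png',im)"
```

```text
clock: 20.2
tcp_pos: [598.9, -32.4, 216.4]
eef_rot: [-0.137, 0.991, -0.0, -0.0]
wrist_force: [0.1, -0.0, -0.0]
width: 0.402
grasp_force: 0.0
clock: 20.7
tcp_pos: [631.8, -148.7, 214.7]
eef_rot: [-0.137, 0.991, 0.0, -0.0]
wrist_force: [0.6, -0.2, 0.3]
width: 0.403
grasp_force: 0.0
top [-34, -33, -32, -31, -29, -29, -28, -27, -26, -25, -24, -23, -22, -21, -20, -19, -18] 146.0 73.0
scene [-103, -102, -101, -100, -99, -98, -97, -96, -95, -94, -93, -92, -91, -90, -89, -88, -87, -86, -85, -84, -83, -82,
20.8 [-0.43  0.25  0.21  1.53  0.   -0.71] [ 631.81515177 -147.1750628   214.81466864] [ 0.8667297  -0.29905984 -0.46234
```

View pics/s7.png

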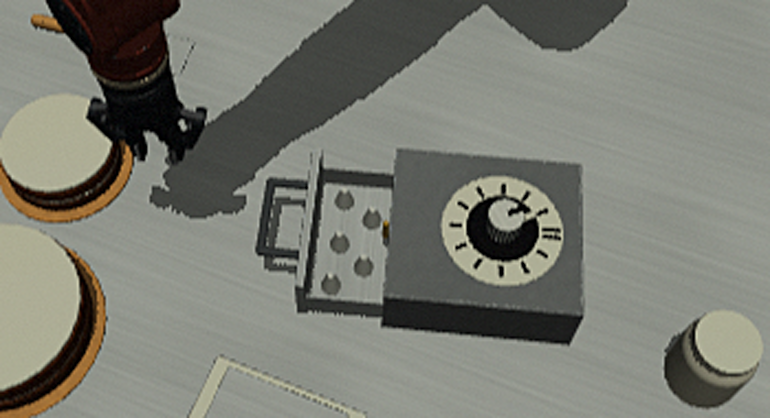

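The drawer is wide open, with its front at about (310,235). The dial stands at 11, the cake and tub are undisturbed, and the gripper is clear of everything.

```bash
python3 -c "
from cell import manip
print(manip.close_job())"
```

```text
the job is handed in; nothing more can be done
None
```

The safe is open: I turned the dial right to 4 and stopped, turned it left to 11 and left it there, then pulled the drawer out about 109 of 110 mm without touching the cake, tub or spatula, and handed the job in at about 21 s.

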